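# Index the swivel stand and slide the bowl off

## Task

Turn the swivel stand so that the maroon bowl comes round to the steel shelf: draw the spring index pin (pressing the red pad lifts it), swing the wheel, and let the pin drop fully into the next hole so that the wheel is locked. Then slide the bowl, without lifting or tipping it, off the wheel onto the maroon circle on the shelf. Keep the jar standing on the wheel, and leave the strainer, masher and grey box alone.

Things in the scene. Friction and masses are not known exactly. Their poses are not given: they have to be found in the camera images.
- stand: Fixed swivel stand: steel base disc, radius 200 mm, 10 mm high. Origin on the worktop on the wheel's vertical axis; z up; y points from that axis to the steel shelf. The bowl and the jar start on its wheel, 100 mm from the axis, 45 degrees either side of y; which is on which side varies.
- stand_centre (a point): Centre of the top of the wooden wheel: radius 150 mm, top 30 mm above the worktop, with a boss of radius 12 mm rising 8 mm at the middle. Fixed with the stand, axes as the stand's (it does not turn). The wheel turns about 63 degrees either way from its start, with light friction (0.25 N m plus the pin's rubbing).
- hole (a point): Middle index hole, where the pin starts: 172 mm from the axis on the stand's -y side, at the top face of a fixed brass arc (radius 155 to 200 mm, top 30 mm above the worktop). The two next holes lie 45 degrees to either side round the axis. Holes are 9.5 mm wide along the arc, long radially, deeper than the pin goes.
- pad (a point): Middle of the top of the red press pad, 98 mm from the axis, 54 mm above the worktop unpressed. It is the inner end of a rocker riding on the wheel, its pin on the outer end; level hinge 135 mm from the axis, 50 mm high. y runs along the rocker to the wheel's axis (dips when pressed), z off the pad. Trough 44 mm long, open-ended; cheeks 46 mm apart inside, 24 mm high, take shut fingertips.
- pin_tip (a point): Lower end of the steel index pin: 7 mm thick, round-ended, 172 mm from the axis, in line with the pad. Height above the worktop: 23.5 mm fully in a hole, 30 mm resting on the brass, about 35 mm with the pad fully pressed. On top is a black knob 16 mm in diameter, its top 63 mm up when down. Released, the spring makes the pin ride on the brass; over a hole it drops in and stops the wheel dead.
- hinge (a point): Middle of the rocker's hinge on the wheel. Turn the wheel by pushing the pad's cheeks sideways. The pad's spring takes about 4 N at its middle to start and 7 N at the bottom, more nearer the hinge. Firm stop at 0.30 rad (pad's middle 11 mm down); the pin clears the brass from about 0.2 rad (7 mm down). Axes as the wheel's: y points to the wheel's axis, z up.
- gate (a point): Fixed point of the stand at the wheel's top, 100 mm from the axis towards the shelf: where the middle of the bowl's foot comes when the pin is in the right next hole.
- mark (a point): Middle of the maroon circle (84 mm inside, 92 mm outside diameter) on the steel shelf, 235 mm from the wheel's axis. The shelf is 150 mm wide and runs from 153 to 318 mm from the axis, its top 29 mm above the worktop, 1 mm lower than the wheel.
- bowl_centre (a point): Middle of the maroon ceramic bowl, half-way up, 27.5 mm above its underside. Open bowl, 55 mm high, 0.3 kg; outer radius 36 mm at the foot, 49 mm at 14 mm up, 56 mm at the rim; wall 5 mm, floor 6 mm thick. It can be pushed from outside or dragged by a fingertip inside it.
- jar_centre (a point): Middle of the tall glass pickle jar with steel flip-top lid, half-way up, 85 mm above its underside: radius 38 mm, 169 mm high, 0.5 kg. It rides on the wheel.
- strainer: Stainless steel strainer on the worktop: bowl of radius 58 mm, 45 mm high, a handle of 115 mm along its +y; origin under the middle of its bowl.
- masher: Wooden masher standing on its 64 mm wide head, 215 mm high; origin under its middle.
- box: Grey plastic box with cover and black press button, 102 by 132 mm (x, y), 69 mm high; origin under its middle.
Mind the look-alikes: they are no part of the job. There is more than one size of the part that bears bowl_centre; the job needs the larger. Leave any blue look-alike of the part that bears jar_centre alone.

How it is judged (in metres and radians):
On the way, in this order (a step that is already met when the one before it is completed fails the run):
1. the pin is drawn clear of the brass, with the bowl still on its place (z of pin_tip in the frame of stand above 0.031 m and horizontal distance between bowl_centre and gate above 0.06 m), for 0.05 s.
2. the pin has dropped fully into the next hole, with the bowl facing the shelf (z of pin_tip in the frame of stand below 0.0255 m and (x of pin_tip in the frame of stand above 0.115 m or x of pin_tip in the frame of stand below -0.115 m) and horizontal distance between bowl_centre and gate below 0.02 m), for 0.3 s.
At the end, for the whole second after the job is handed in: The bowl stands upright on the shelf with its middle within 20 mm of the middle of the maroon circle; the pin is fully down (tip within 2 mm of its lowest) in the hole next to the one it started in; the jar still stands upright on the wheel (horizontal distance between bowl_centre and mark below 0.02 m and z of bowl_centre in the frame of stand between 0.054 and 0.06 m and angle between each of bowl_centre, jar_centre's own z axis and vertical below 0.08 rad and distance of bowl_centre from where it was at the start of the episode above 0.05 m and z of pin_tip in the frame of stand below 0.0255 m and (x of pin_tip in the frame of stand above 0.115 m or x of pin_tip in the frame of stand below -0.115 m) and z of jar_centre in the frame of stand above 0.11 m and horizontal distance between jar_centre and stand below 0.145 m); the robot touches nothing.
It fails at once if the bowl is lifted (more than 10 mm) or tipped (more than 0.25 rad) (z of bowl_centre in the frame of stand above 0.0675 m or angle between bowl_centre's own z axis and vertical above 0.25 rad).
It fails at once if the jar is tipped over or pushed off the wheel (angle between jar_centre's own z axis and vertical above 0.3 rad or horizontal distance between jar_centre and stand above 0.145 m).
It fails at once if the strainer, masher or box is shifted by more than 20 mm (distance of any of strainer, masher, box from where it was at the start of the episode above 0.02 m).
It also fails if it takes over 67 s, if anything falls off the work surface, if the arm or the gripper's body presses on something with over 40 N, if the wrist force passes 120 N, or if a joint passes its speed limit or range.

## Robot

A 6-joint arm with a two-finger parallel gripper is mounted at the origin on the work surface. World frame = base frame: x ahead of the robot, y to its left, z up, the work surface at z = 0. Lengths are in m, angles in degrees, forces in N, time in s.
With the tool pointing down it reaches from about 0.25 to 0.725 m from the base axis. Payload 9.7 kg.
Tool frame: the origin (TCP) lies at the very end of the fingers, on their centre line; the grasp point (between the pads) lies 19 mm behind it; z points along the fingers, y is the line along which they close (so a half turn about z gives the same grasp; the last joint's range is limited). The gripper opens to 85 mm and grips with 20 to 120 N. Pads are 22 mm wide; open, the fingers measure 114 mm over their backs; the gripper's body (76 mm by 85 mm) begins 54 mm behind the grasp point. The pads swing forward as they close: fully open they stand 13 mm farther back than shut.
Start: joints at [-76.433, 4.979, 10.078, 95.1, 0, 90], TCP at [0.129, -0.535, 0.231] pointing down, gripper open.
Joint ranges: [-179.16, 179.16], [-48.56, 103.87], [-65.8, 70.77], [-126.05, 130.52], [-82.76, 87.17], [-180, 180]. Speed limits (degrees/s): [127.2, 127.2, 147.25, 180, 180, 180].

## Interface

Orientations are given as [roll, pitch, yaw] about the fixed x, y, z axes, in that order (R = Rz(yaw) Ry(pitch) Rx(roll)).
In Python, from workcell import bot gives the robot as it stands.
- The arm moves only by the tool arm_command, never from a script. Its argument "series" is a list of rows, each a list of 4 numbers: the shift along the tool's x, y, z in m, then the turn about the tool's z in rad. A call has exactly 5 rows; each row is the pose to reach, as a shift and turn from the pose commanded when the call began, along the tool's axes at that moment; what a row does not reach only later rows make up. A row lasts 1/10 s, in which the tool goes at most 50 mm and 8.59 degrees, less where a joint would pass 70% of its speed; a pose out of reach is approached as far as the arm can. A call with a gripper value outside its range is refused whole. "hand" is the finger opening in m, from 0 to 0.0854, set as the call begins (left out, the last holds). The fingers move at their own pace and stop on an object; "grip_force" is the grip in N (left out, the last holds). Time passes only in rows, so rows that repeat a pose let the fingers close, or fill a call up. It gives the time, the measured TCP pose, the force, the opening and the grip force at its end, in the units of the state.
- bot.get_obs(): the state, without advancing time (a new reading comes with each control period).
- bot.camera(name): name is "scene" or "top" or "wrist"; returns a dict with "color" (400x640x3 uint8, blue, green, red), "camera_matrix" (3x3 intrinsics, pixels), "xyz" and "orientation" of the camera in the world; the wrist camera has in their place "T_tool_cam" (4x4, takes a point from camera to tool coordinates, whose origin is the TCP and whose axes are the flange's). Camera axes: x right, y up, looking along -z (the intrinsics and any distortion apply to the point x, -y, -z); pixel columns grow to the right and rows downward; lengths in m; the calibration is good to about 2 mm. A picture is of the moment at which its call begins: read the wrist's pose just before it. There is no depth.
- bot.job_done(): hands the job in; it is judged then, once.
Trained networks look in the newest picture that a camera, given by its name, has taken for a name from the list of things; names that differ only in an ending like _2 or _b are one class to them, and where a whole thing is asked for, a point or a joint stands for the part that bears it (a point fixed in the world has none). Each returns a list of dicts, best first, with "confidence" (0 to 1); they miss things now and then, are a little off and sometimes report something else, mostly with a low value. They report only what shows in the picture. A call takes as long as a camera call. They do not tell look-alikes from the thing itself.
- bot.find_in(camera, target): "location" ([column, row] in pixels, amid what is visible of it).
- bot.mark_of(camera, target): "location" ([column, row] in pixels: a listed point, or the origin of a listed thing).
The state is a dict: "time": time; "q": joint angles; "qd": joint speeds; "joint_efforts": joint torques, N m; "ee_pos": TCP position; "tcp_rot": TCP orientation; "wrist_force": force on the tool from outside, world axes, zero at the start; "torque": the same for the moment, N m; "opening": finger opening in m; "grasp_force": force on a finger pad.
Only numpy, scipy, OpenCV 4.12 (cv2) and the standard library are available. Lean on these libraries where they do the work, as an engineer would, in place of code of your own. Each camera call takes 0.05 s, during which the arm holds its last target. There are 200 camera calls.

## Working session

There is one attempt and no reset: what is moved stays moved. The work goes in short steps, Python scripts to look and compute and a tool call to move; the robot and the scene stay as the last step left them, time stands still between calls to the robot, and variables do not carry over. Pictures are saved under pics/ and viewed, at most 10 in all, crops included, and the job is handed in when it is done.

Besides the shell and the picture viewer there is one more tool, called after "Request:" by a JSON object that holds its "fn" and its "kwargs". arm_command: Moves the arm, as the interface text tells. Its arguments: {"type":"object","properties":{"series":{"type":"array"},"hand":{"type":"number"},"grip_force":{"type":"number"}},"required":["series"]}

```bash
mkdir -p pics; cat > h.py <<'E'
import numpy as np, cv2
from scipy.spatial.transform import Rotation as R
from workcell import bot
def ray(c,px):
    K=np.array(c["camera_matrix"]); 
    d=np.linalg.inv(K)@[px[0],px[1],1.]; d=np.array([d[0],-d[1],-d[2]])
    if "T_tool_cam" in c:
        o=c["obs"]; T=np.eye(4);T[:3,:3]=R.from_euler('xyz',o["tcp_rot"],degrees=True).as_matrix();T[:3,3]=o["ee_pos"]
        M=T@np.array(c["T_tool_cam"]); return M[:3,3],M[:3,:3]@d
    return np.array(c["xyz"]),ori(c)@d
def ori(c):
    a=np.array(c["orientation"])
    return a if a.shape==(3,3) else R.from_euler('xyz',a,degrees=True).as_matrix()
def atz(c,px,z):
    p,d=ray(c,px); return p+d*(z-p[2])/d[2]
def cam(n):
    o=bot.get_obs(); c=bot.camera(n); c["obs"]=o; return c
E
python3 - <<'E'
from h import *
print({k:np.round(v,3).tolist() for k,v in bot.get_obs().items()})
Z=dict(stand=0,stand_centre=.03,hole=.03,pad=.054,hinge=.05,gate=.03,mark=.029,bowl_centre=.0575,jar_centre=.115,strainer=0,masher=0,box=0,pin_tip=.0235)
for n in("scene","top"):
    c=cam(n); cv2.imwrite(f"pics/{n}0.png",c["color"])
    if n=="scene":print(c["camera_matrix"],c["xyz"],c["orientation"],[k for k in c])
    for t,z in Z.items():
        print(n,t,[(np.round(r["location"]).tolist(),round(r["confidence"],2),np.round(atz(c,r["location"],z)[:2],3).tolist()) for r in bot.mark_of(n,t)[:4]])
E
```

```text
{'time': 0.0, 'q': [-76.433, 5.011, 10.035, 95.099, 0.0, 89.999], 'qd': [0.042, 0.097, -0.013, -0.088, 0.116, 0.04], 'joint_efforts': [-0.001, -52.038, 46.481, 0.016, -0.0, -0.0], 'ee_pos': [0.129, -0.534, 0.231], 'tcp_rot': [-179.925, -0.0, 13.567], 'wrist_force': [-0.158, 0.46, 0.478], 'torque': [-0.025, -0.038, -0.005], 'grasp_force': 0.0, 'opening': 0.086}
[[406.29192792   0.         316.18239907]
 [  0.         406.29192792 195.38720427]
 [  0.           0.           1.        ]] [1.3005701  0.74143921 0.90334323] [ 52.14288123  -1.17399039 135.9754601 ] ['color', 'camera_matrix', 'xyz', 'orientation', 'obs']
scene stand [([293.0, 202.0], 0.68, [0.567, -0.11]), ([270.0, 175.0], 0.24, [0.522, -0.297])]
scene stand_centre [([293.0, 196.0], 0.95, [0.568, -0.105])]
scene hole [([260.0, 176.0], 0.8, [0.58, -0.281]), ([415.0, 294.0], 0.7, [0.61, 0.435])]
scene pad [([274.0, 178.0], 0.68, [0.573, -0.207])]
scene hinge [([270.0, 176.0], 0.77, [0.568, -0.234])]
scene gate [([319.0, 210.0], 0.91, [0.556, 0.01])]
scene mark [([347.0, 225.0], 0.72, [0.541, 0.123])]
scene bowl_centre [([296.
[... 538 characters left out ...]
)]
top hole [([471.0, 228.0], 0.54, [0.516, -0.44])]
top pad [([388.0, 208.0], 0.62, [0.574, -0.2])]
top hinge [([402.0, 208.0], 0.56, [0.572, -0.243])]
top gate [([316.0, 215.0], 0.61, [0.555, -0.001])]
top mark [([272.0, 217.0], 0.71, [0.548, 0.127]), ([329.0, 188.0], 0.47, [0.633, -0.036])]
top bowl_centre [([326.0, 191.0], 0.75, [0.621, -0.027]), ([338.0, 115.0], 0.67, [0.838, -0.063])]
top jar_centre [([228.0, 290.0], 0.56, [0.355, 0.236]), ([352.0, 214.0], 0.27, [0.554, -0.097])]
top strainer [([452.0, 164.0], 0.93, [0.702, -0.397])]
top masher [([471.0, 231.0], 0.73, [0.508, -0.451])]
top box [([174.0, 201.0], 0.93, [0.599, 0.416])]
top pin_tip [([412.0, 213.0], 0.66, [0.56, -0.275])]
```

```bash
python3 - <<'E'
import cv2
a=cv2.imread("pics/scene0.png")[120:320,180:440];b=cv2.imread("pics/top0.png")[60:330,130:520]
cv2.imwrite("pics/sc.png",cv2.resize(a,(780,600),interpolation=2));cv2.imwrite("pics/tc.png",cv2.resize(b,None,fx=2,fy=2,interpolation=2))
E
```

```text
(no output)
```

View pics/sc.png

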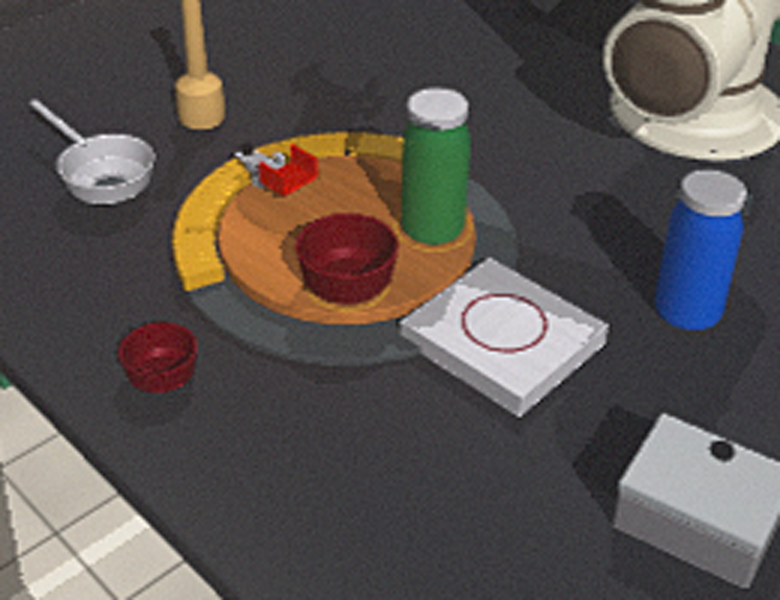

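View pics/tc.png

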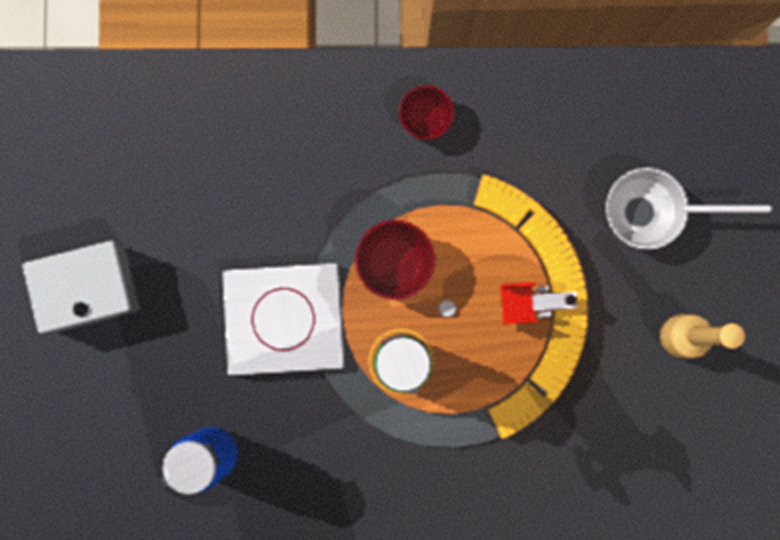

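The larger maroon bowl is the one on the wheel: top (326,191), enlarged in the crop at (395,258). Its look-alike is the smaller bowl on the worktop at top (338,115). The green jar on the wheel is ours, and the blue one at (228,290) isn't. The bowl sits on the stand's +x side, so the wheel has to turn counter-clockwise and the pad moves towards +x. I'll go above the pad first.

Request:
{"fn": "arm_command", "kwargs": {"series": [[0.046,-0.0195,0,0],[0.092,-0.039,0,0],[0.138,-0.0585,0,0],[0.184,-0.078,0,0],[0.23,-0.0975,0,0]], "hand": 0}}

```text
time: 1.9
ee_pos: [0.331, -0.3845, 0.2315]
tcp_rot: [180.0, -0.0, 13.5]
wrist_force: [0.8, -0.4, 0.1]
opening: 0.0125
grasp_force: 0.0
```

Request:
{"fn": "arm_command", "kwargs": {"series": [[0.046,-0.0195,0,0],[0.092,-0.039,0,0],[0.138,-0.0585,0,0],[0.184,-0.078,0,0],[0.23,-0.0975,0,0]]}}

```text
time: 2.4
ee_pos: [0.5319, -0.2356, 0.2315]
tcp_rot: [180.0, -0.0, 13.6]
wrist_force: [0.7, 0.1, 0.4]
opening: -0.0
grasp_force: 0.0
```

Request:
{"fn": "arm_command", "kwargs": {"series": [[0.01,-0.005,0,-0.14],[0.02,-0.01,0,-0.28],[0.03,-0.015,0,-0.42],[0.04,-0.02,0,-0.56],[0.049,-0.023,0,-0.7]]}}

```text
time: 2.9
ee_pos: [0.5731, -0.2028, 0.2312]
tcp_rot: [-180.0, 0.0, 54.0]
wrist_force: [0.4, 0.2, 0.3]
opening: -0.0001
grasp_force: 0.0
```

Request:
{"fn": "arm_command", "kwargs": {"series": [[0,0,0.005,-0.14],[0,0,0.01,-0.28],[0,0,0.02,-0.42],[0,0,0.03,-0.56],[0,0,0.04,-0.71]]}}

```text
time: 3.4
ee_pos: [0.5727, -0.2033, 0.1908]
tcp_rot: [-180.0, -0.0, 94.7]
wrist_force: [-0.2, 0.4, 0.3]
opening: -0.0001
grasp_force: 0.0
```

```bash
cat >> h.py <<'E'
Z=dict(stand_centre=.03,hole=.03,pad=.054,hinge=.05,gate=.03,mark=.029,bowl_centre=.0575,jar_centre=.115,pin_tip=.0235)
def look(names,cams=("scene","top","wrist")):
    for n in cams:
        c=cam(n)
        for t in names:
            print(n,t,[(np.round(r["location"]).tolist(),round(r["confidence"],2),np.round(atz(c,r["location"],Z[t])[:2],4).tolist()) for r in bot.mark_of(n,t)[:2]])
    return c
def st():
    o=bot.get_obs(); print({k:np.round(o[k],4).tolist() for k in("time","q","ee_pos","tcp_rot","wrist_force","opening")})
E
python3 - <<'E'
from h import *
st(); c=look(["pad","hinge","stand_centre","hole","pin_tip","gate","mark","bowl_centre"]); cv2.imwrite("pics/w1.png",c["color"])
E
```

```text
{'time': 3.4, 'q': [-19.547, 12.3803, 13.8961, 91.5198, 0.0004, 65.7646], 'ee_pos': [0.5727, -0.2033, 0.1908], 'tcp_rot': [-179.9965, -0.002, 94.6883], 'wrist_force': [-0.2313, 0.4266, 0.2875], 'opening': -0.0001}
scene pad [([272.0, 177.0], 0.6, [0.5711, -0.2162])]
scene hinge [([272.0, 174.0], 0.77, [0.554, -0.2364]), ([296.0, 203.0], 0.35, [0.6052, -0.0521])]
scene stand_centre [([295.0, 200.0], 0.83, [0.5771, -0.0866]), ([246.0, 157.0], 0.5, [0.5369, -0.422])]
scene hole [([262.0, 176.0], 0.81, [0.5755, -0.2747]), ([275.0, 179.0], 0.72, [0.5514, -0.2277])]
scene pin_tip [([260.0, 178.0], 0.69, [0.5821, -0.2775]), ([273.0, 175.0], 0.67, [0.5337, -0.2614])]
scene gate [([318.0, 211.0], 0.67, [0.5603, 0.0105]), ([261.0, 174.0], 0.2, [0.566, -0.2898])]
scene mark [([351.0, 226.0], 0.89, [0.5323, 0.1342]), ([261.0, 178.0], 0.51, [0.585, -0.2679])]
scene bowl_centre [([295.0, 207.0], 0.89, [0.6275, -0.0304]), ([248.0, 155.0], 0.26, [0.5498, -0.3908])]
top pad [([386.0, 214.0], 0.49, [0.5553, -0.1971])]
top hinge [([400.0, 211.0], 0.59, [0.5635, -0.2374])]
top stand_centre [([351.0, 209.0], 0.95, [0.5704, -0.0982])]
top hole [([174.0, 203.0], 0.48, [0.5905, 0.4078])]
top pin_tip []
top gate [([318.0, 212.0], 0.64, [0.5631, -0.0043])]
top mark [([272.0, 217.0], 0.83, [0.549, 0.1259]), ([319.0, 216.0], 0.75, [0.5522, -0.0089])]
top bowl_centre [([341.0, 116.0], 0.89, [0.8336, -0.0705]), ([328.0, 190.0], 0.67, [0.625, -0.0331])]
wrist pad [([318.0, 173.0], 0.63, [0.5663, -0.1978])]
wrist hinge []
wrist stand_centre [([321.0, 52.0], 0.68, [0.5611, -0.1012])]
wrist hole [([318.0, 242.0], 0.57, [0.5709, -0.2733])]
wrist pin_tip [([316.0, 237.0], 0.66, [0.5688, -0.2718])]
wrist gate []
wrist mark []
wrist bowl_centre []
```

View pics/w1.png

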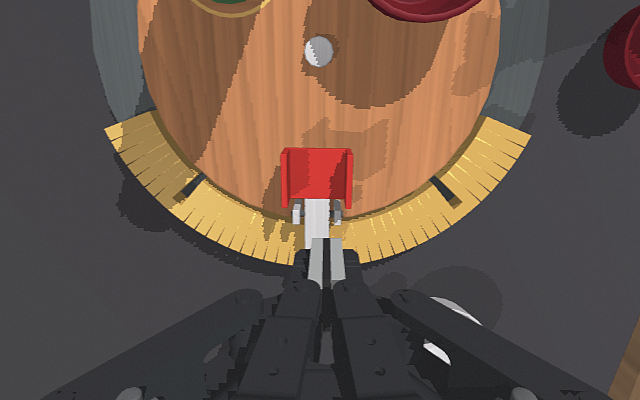

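The wrist view shows the boss at (318,52), the pad trough from about (283,148) to (352,207), and the next-hole slots at (191,186) and (445,190). I'll work out the stand pose from these.

```bash
cat >> h.py <<'E'
def boss_slots(c,b,s1,s2):
    C=atz(c,b,.038)[:2];A=atz(c,s1,.03)[:2];B=atz(c,s2,.03)[:2]
    m=(A+B)/2; y=C-m; print("C",C,"rA",np.linalg.norm(A-C),np.linalg.norm(B-C),"AB",np.linalg.norm(A-B),"ydeg",np.degrees(np.arctan2(y[1],y[0])),"perpAB",np.degrees(np.arctan2(B[1]-A[1],B[0]-A[0]))+90, "m-C",np.linalg.norm(m-C))
E
python3 - <<'E'
from h import *
c=cam("wrist"); im=c["color"]
boss_slots(c,(318,52),(191,186),(445,190))
for p in((317,177),):print(atz(c,p,.054))
for p in((283,148),(352,149),(352,208),(281,207)):print(atz(c,p,.07))
cv2.imwrite("pics/w1c.png",cv2.resize(im[20:260,100:540],None,fx=1.8,fy=1.8,interpolation=2))
# brown/wheel edge: dark slots centroid
g=im.max(2)
for x0,x1 in((170,212),(425,468)):
    s=g[165:215,x0:x1]; hs=cv2.cvtColor(im,cv2.COLOR_BGR2HSV)[165:215,x0:x1]
    m=((s<75)).astype(np.uint8); n,l,S,ct=cv2.connectedComponentsWithStats(m); print([(S[i].tolist(),(ct[i]+[x0,165]).round(1).tolist()) for i in range(1,n) if S[i][4]>20])
E
```

```text
C [ 0.5590043  -0.10204085] rA 0.16526030757618843 0.1668325925134299 AB 0.2359869278592543 ydeg 94.01070737264267 perpAB 93.46815418865935 m-C 0.11683143439311208
[ 0.56548781 -0.2016272   0.054     ]
[ 0.53761019 -0.17603339  0.07      ]
[ 0.59123005 -0.17268618  0.07      ]
[ 0.59608983 -0.22138148  0.07      ]
[ 0.53789333 -0.22499521  0.07      ]
[([11, 7, 26, 25, 208], [192.8, 184.4])]
[([4, 11, 26, 25, 225], [442.0, 188.2])]
```

View pics/w1c.png

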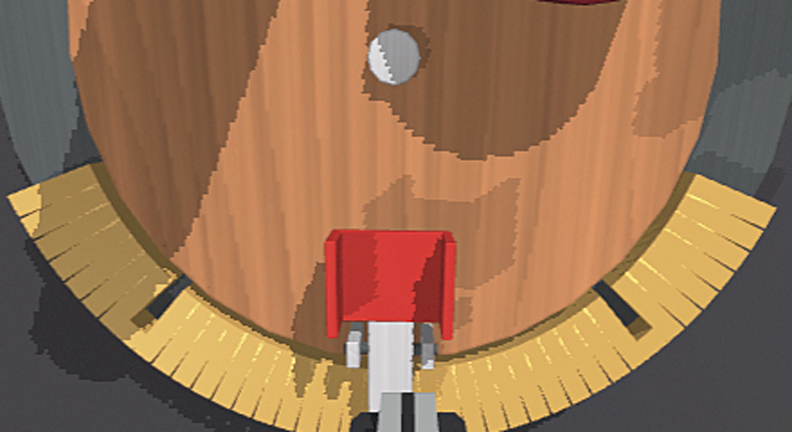

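Request:
{"fn": "arm_command", "kwargs": {"series": [[0.005,-0.0035,0.03,0],[0.01,-0.007,0.06,0],[0.01,-0.007,0.09,0],[0.01,-0.007,0.115,0],[0.01,-0.007,0.131,0]]}}

```text
time: 5.3
ee_pos: [0.564, -0.1936, 0.0581]
tcp_rot: [-179.9, -0.0, 94.4]
wrist_force: [0.4, 0.4, -0.6]
opening: -0.0001
grasp_force: 0.0
```

```bash
python3 - <<'E'
from h import *
st(); c=cam("wrist"); cv2.imwrite("pics/w2.png",c["color"])
E
```

```text
{'time': 5.3, 'q': [-18.94, 11.5447, -1.7549, 76.8259, -0.0008, 66.7042], 'ee_pos': [0.564, -0.1936, 0.0581], 'tcp_rot': [-179.8844, -0.0489, 94.3558], 'wrist_force': [0.4376, 0.4228, -0.6376], 'opening': -0.0001}
```

View pics/w2.png

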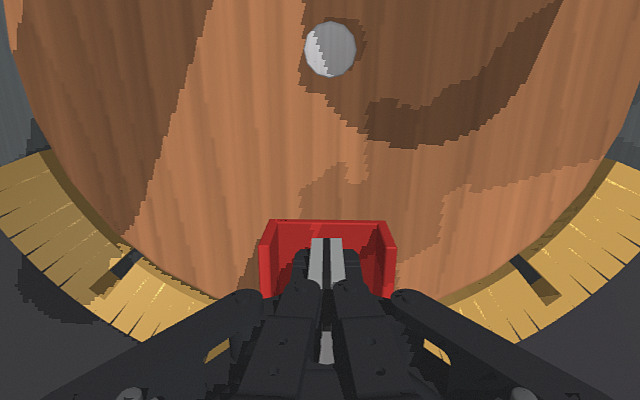

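The shut fingertips are in the trough at (327,262), centred between the cheeks at columns 266 and 390. I'll press now.

Request:
{"fn": "arm_command", "kwargs": {"series": [[0,0,0.004,0],[0,0,0.007,0],[0,0,0.01,0],[0,0,0.013,0],[0,0,0.013,0]]}}

```text
time: 5.85
ee_pos: [0.5654, -0.1939, 0.048]
tcp_rot: [179.9, 0.0, 94.4]
wrist_force: [0.1, 1.9, 6.0]
opening: -0.0002
grasp_force: 2.8
```

```bash
python3 - <<'E'
from h import *
st(); c=cam("wrist"); boss_slots(c,(330,48),(123,265),(536,277))
E
```

```text
{'time': 5.85, 'q': [-18.9347, 11.7687, -2.6272, 75.5266, 0.0117, 66.7037], 'ee_pos': [0.5654, -0.1939, 0.048], 'tcp_rot': [179.9242, 0.0199, 94.3616], 'wrist_force': [0.0869, 1.9201, 6.0471], 'opening': -0.0002}
C [ 0.56070916 -0.10231556] rA 0.15128733854720575 0.15778369535831652 AB 0.21928923402418626 ydeg 94.90393159847635 perpAB 92.4956400811688 m-C 0.1089487706359409
```

Request:
{"fn": "arm_command", "kwargs": {"series": [[0,0,0.001,0],[0,0,0.002,0],[0,0,0.003,0],[0,0,0.004,0],[0,0,0.004,0]]}}

```text
time: 6.4
ee_pos: [0.5655, -0.1942, 0.0442]
tcp_rot: [179.9, 0.1, 94.4]
wrist_force: [-1.1, 1.0, 5.5]
opening: -0.0001
grasp_force: 3.2
```

```bash
python3 - <<'E'
from h import *
st(); c=cam("scene"); cv2.imwrite("pics/s2.png",cv2.resize(c["color"][130:260,200:380],(778,562),interpolation=2))
E
```

```text
{'time': 6.4, 'q': [-18.9474, 11.8612, -2.9344, 75.1068, -0.0208, 66.7021], 'ee_pos': [0.5655, -0.1942, 0.0442], 'tcp_rot': [179.9186, 0.0577, 94.3504], 'wrist_force': [-1.1168, 0.9957, 5.5464], 'opening': -0.0001}
```

View pics/s2.png

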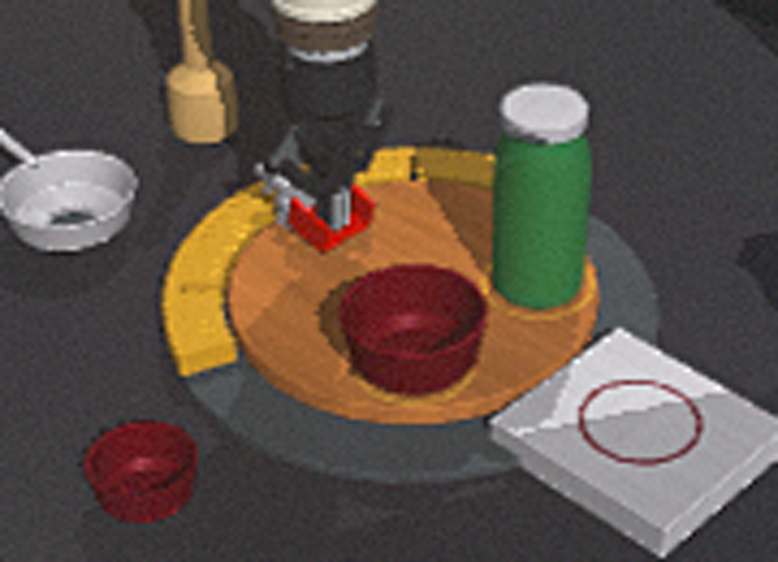

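The pad is dipped with the knob raised and the fingers inside the trough. I'll press slightly further, down to the stop.

Request:
{"fn": "arm_command", "kwargs": {"series": [[0,0,0.001,0],[0,0,0.001,0],[0,0,0.002,0],[0,0,0.002,0],[0,0,0.002,0]]}}

```text
time: 6.95
ee_pos: [0.5657, -0.1944, 0.0429]
tcp_rot: [179.9, 0.1, 94.3]
wrist_force: [-1.7, 0.4, 9.4]
opening: -0.0002
grasp_force: 4.6
```

```bash
python3 - <<'E'
from h import *
o=bot.get_obs();C=np.array([.5605,-.102]);p=np.array(o["ee_pos"][:2])-C
yaw=np.radians(o["tcp_rot"][2]);tx=np.array([np.cos(yaw),np.sin(yaw)]);ty=np.array([np.sin(yaw),-np.cos(yaw)])
print(np.linalg.norm(p),np.degrees(np.arctan2(p[1],p[0])),o["wrist_force"])
for k in range(1,11):
    a=np.radians(4*k);Rm=np.array([[np.cos(a),-np.sin(a)],[np.sin(a),np.cos(a)]]);d=Rm@p-p;print(4*k,round(d@tx,4),round(d@ty,4),round(-a,3))
E
```

```text
0.09256614144156203 -86.77245363375057 [-1.68416322  0.41034292  9.41152012]
4 0.0001 0.0065 -0.07
8 0.0006 0.0129 -0.14
12 0.0016 0.0193 -0.209
16 0.0031 0.0256 -0.279
20 0.005 0.0318 -0.349
24 0.0073 0.0378 -0.419
28 0.01 0.0437 -0.489
32 0.0131 0.0493 -0.559
36 0.0166 0.0547 -0.628
40 0.0205 0.0599 -0.698
```

Request:
{"fn": "arm_command", "kwargs": {"series": [[0,0.0039,0,-0.042],[0.0003,0.0078,0,-0.084],[0.0006,0.0116,0,-0.126],[0.001,0.0155,0,-0.168],[0.0016,0.0193,0,-0.209]]}}

```text
time: 7.45
ee_pos: [0.5846, -0.191, 0.0429]
tcp_rot: [179.9, 0.1, 106.4]
wrist_force: [-3.4, 1.7, 11.1]
opening: 0.0
grasp_force: 5.5
```

Request:
{"fn": "arm_command", "kwargs": {"series": [[0,0.0039,0,-0.042],[0.0003,0.0078,0,-0.084],[0.0006,0.0116,0,-0.126],[0.001,0.0155,0,-0.168],[0.0016,0.0193,0,-0.209]]}}

```text
time: 7.95
ee_pos: [0.6024, -0.1838, 0.0429]
tcp_rot: [179.9, 0.0, 118.4]
wrist_force: [-4.7, 3.7, 10.5]
opening: 0.0001
grasp_force: 6.1
```

```bash
python3 - <<'E'
from h import *
st(); look(["pad","bowl_centre","jar_centre","hinge"],("scene","top")); c=cam("wrist");cv2.imwrite("pics/w3.png",c["color"])
E
```

```text
{'time': 7.95, 'q': [-16.9678, 16.2242, 2.1435, 75.8552, 0.0082, 44.6257], 'ee_pos': [0.6024, -0.1838, 0.0429], 'tcp_rot': [179.9491, 0.0399, 118.4065], 'wrist_force': [-4.7326, 3.7154, 10.4897], 'opening': 0.0001}
scene pad [([266.0, 188.0], 0.46, [0.6278, -0.1801])]
scene bowl_centre [([236.0, 242.0], 0.96, [0.8616, -0.0288]), ([312.0, 206.0], 0.87, [0.5811, 0.0018])]
scene jar_centre [([319.0, 168.0], 0.93, [0.4692, -0.0804]), ([409.0, 200.0], 0.55, [0.3865, 0.237])]
scene hinge [([265.0, 183.0], 0.94, [0.6084, -0.2121])]
top pad []
top bowl_centre [([322.0, 201.0], 0.83, [0.5927, -0.0167]), ([341.0, 116.0], 0.73, [0.8344, -0.0719])]
top jar_centre [([345.0, 247.0], 0.84, [0.4653, -0.0778]), ([230.0, 293.0], 0.59, [0.3467, 0.23])]
top hinge []
```

View pics/w3.png

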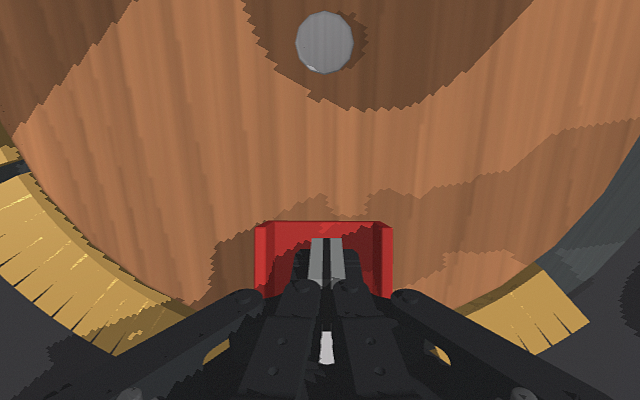

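The wheel follows with the fingers still central in the trough, and the bowl reads about 24° round. I'll turn it another 12° and then ease the pad up so the pin rides on the brass.

Request:
{"fn": "arm_command", "kwargs": {"series": [[0,0.0039,0,-0.042],[0.0003,0.0078,0,-0.084],[0.0006,0.0116,0,-0.126],[0.001,0.0155,0,-0.168],[0.0016,0.0193,0,-0.209]]}}

```text
time: 9.0
ee_pos: [0.6183, -0.173, 0.0428]
tcp_rot: [180.0, 0.0, 130.4]
wrist_force: [-8.1, 3.6, 13.2]
opening: 0.0002
grasp_force: 6.9
```

Request:
{"fn": "arm_command", "kwargs": {"series": [[0,0,-0.002,0],[0,0,-0.004,0],[0,0,-0.006,0],[0,0,-0.009,0],[0,0,-0.013,0]]}}

```text
time: 9.5
ee_pos: [0.6184, -0.1735, 0.0542]
tcp_rot: [-180.0, 0.0, 130.3]
wrist_force: [0.7, -0.3, 0.8]
opening: -0.0001
grasp_force: 0.0
```

Request:
{"fn": "arm_command", "kwargs": {"series": [[0,0.0015,0,-0.015],[0,0.003,0,-0.03],[0,0.0045,0,-0.05],[0,0.006,0,-0.065],[0.0002,0.0075,0,-0.08]]}}

```text
time: 10.0
ee_pos: [0.624, -0.1682, 0.0541]
tcp_rot: [-180.0, -0.0, 134.9]
wrist_force: [0.1, -0.3, -0.1]
opening: -0.0004
grasp_force: 0.0
```

```bash
python3 - <<'E'
from h import *
st(); look(["bowl_centre","jar_centre"],("scene","top")); c=cam("wrist");cv2.imwrite("pics/w4.png",c["color"])
E
```

```text
{'time': 10.0, 'q': [-15.0838, 18.2914, 5.9638, 77.6879, -0.0017, 29.9753], 'ee_pos': [0.624, -0.1682, 0.0541], 'tcp_rot': [-179.9908, -0.0125, 134.9409], 'wrist_force': [0.1494, -0.2655, -0.1468], 'opening': -0.0004}
scene bowl_centre [([236.0, 242.0], 0.83, [0.8611, -0.0289]), ([314.0, 205.0], 0.67, [0.5728, 0.0031])]
scene jar_centre [([409.0, 201.0], 0.82, [0.3876, 0.24]), ([320.0, 166.0], 0.63, [0.4594, -0.0865])]
top bowl_centre [([340.0, 118.0], 0.97, [0.8298, -0.0696]), ([320.0, 210.0], 0.85, [0.5691, -0.011])]
top jar_centre [([232.0, 289.0], 0.82, [0.3561, 0.2253])]
```

View pics/w4.png

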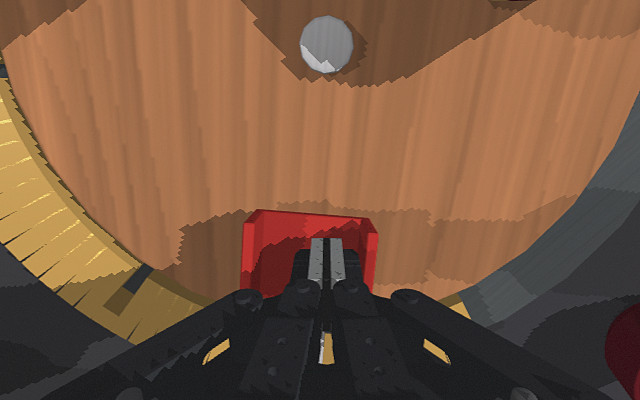

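The fingers have free play towards the right cheek, so the wheel hasn't moved since I released the pad. I'll keep pushing slowly until the pin drops.

Request:
{"fn": "arm_command", "kwargs": {"series": [[0,0.0015,0,-0.015],[0,0.003,0,-0.03],[0,0.0045,0,-0.045],[0.0002,0.006,0,-0.055],[0.0003,0.0075,0,-0.065]]}}

```text
time: 10.85
ee_pos: [0.6284, -0.1638, 0.0542]
tcp_rot: [-179.9, 0.0, 138.6]
wrist_force: [-3.8, -6.0, 0.7]
opening: -0.0002
grasp_force: 3.5
```

Request:
{"fn": "arm_command", "kwargs": {"series": [[0,0.0012,0,-0.01],[0,0.0025,0,-0.02],[0.0001,0.0037,0,-0.03],[0.0002,0.005,0,-0.04],[0.0003,0.006,0,-0.05]]}}

```text
time: 11.35
ee_pos: [0.6322, -0.159, 0.0543]
tcp_rot: [-179.9, -0.0, 141.5]
wrist_force: [-3.0, -2.0, 1.5]
opening: -0.0003
grasp_force: 1.6
```

```bash
python3 - <<'E'
from h import *
st(); look(["bowl_centre","jar_centre"],("scene","top"));c=cam("wrist");cv2.imwrite("pics/w5.png",c["color"])
E
```

```text
{'time': 11.35, 'q': [-14.0707, 19.0909, 6.9952, 77.9594, -0.0994, 24.466], 'ee_pos': [0.6322, -0.159, 0.0543], 'tcp_rot': [-179.8867, -0.009, 141.4633], 'wrist_force': [-3.0372, -2.0151, 1.4565], 'opening': -0.0003}
scene bowl_centre [([236.0, 239.0], 0.97, [0.8548, -0.0374]), ([317.0, 201.0], 0.68, [0.5513, -0.0058])]
scene jar_centre [([315.0, 166.0], 0.97, [0.4711, -0.098]), ([412.0, 201.0], 0.61, [0.3817, 0.2468])]
top bowl_centre [([341.0, 118.0], 0.97, [0.8301, -0.0716]), ([318.0, 217.0], 0.6, [0.5475, -0.0056])]
top jar_centre [([229.0, 288.0], 0.96, [0.3575, 0.2328]), ([355.0, 248.0], 0.65, [0.463, -0.105])]
```

Request:
{"fn": "arm_command", "kwargs": {"series": [[0,0.0008,0,-0.01],[0,0.0016,0,-0.02],[0,0.0024,0,-0.025],[0.0001,0.0032,0,-0.03],[0.0001,0.004,0,-0.035]]}}

```text
time: 12.2
ee_pos: [0.6346, -0.1561, 0.0542]
tcp_rot: [-179.8, 0.0, 143.4]
wrist_force: [-4.8, -9.5, 1.2]
opening: -0.0001
grasp_force: 5.4
```

```bash
python3 - <<'E'
from h import *
st(); look(["bowl_centre","jar_centre"],("scene","top"))
E
```

```text
{'time': 12.2, 'q': [-13.7568, 19.3123, 7.2671, 77.9997, -0.145, 22.8248], 'ee_pos': [0.6346, -0.1561, 0.0542], 'tcp_rot': [-179.8489, 0.0149, 143.4184], 'wrist_force': [-4.8286, -9.4853, 1.1912], 'opening': -0.0001}
scene bowl_centre [([318.0, 200.0], 0.91, [0.5434, -0.0087]), ([234.0, 239.0], 0.9, [0.8571, -0.0442])]
scene jar_centre [([412.0, 200.0], 0.87, [0.3796, 0.2453]), ([318.0, 164.0], 0.86, [0.4544, -0.1042])]
top bowl_centre [([341.0, 118.0], 0.88, [0.8298, -0.0724]), ([319.0, 218.0], 0.59, [0.5458, -0.0081])]
top jar_centre [([231.0, 290.0], 0.73, [0.3535, 0.2261]), ([359.0, 247.0], 0.43, [0.4662, -0.1138])]
```

Request:
{"fn": "arm_command", "kwargs": {"series": [[0,0.0008,0,0],[0,0.0015,0,0],[0,0.002,0,0],[0,0.002,0,0],[0,0.002,0,0]]}}

```text
time: 13.0
ee_pos: [0.6349, -0.1558, 0.0542]
tcp_rot: [-179.7, 0.0, 143.3]
wrist_force: [-8.6, -13.4, 2.2]
opening: 0.0003
grasp_force: 8.0
```

```bash
python3 - <<'E'
from h import *
st(); c=cam("wrist"); cv2.imwrite("pics/w6.png",c["color"])
print(bot.mark_of("wrist","pad"),bot.mark_of("wrist","stand_centre"))
E
```

```text
{'time': 13.0, 'q': [-13.669, 19.4078, 7.3839, 78.0858, -0.2637, 22.9962], 'ee_pos': [0.6349, -0.1558, 0.0542], 'tcp_rot': [-179.7144, 0.002, 143.335], 'wrist_force': [-8.607, -13.4111, 2.2117], 'opening': 0.0003}
[{'location': [303.0, 264.0], 'confidence': 0.85}] [{'location': [320.4, 44.5], 'confidence': 0.93}]
```

A 2 mm command moved the tool only 0.4 mm and the force rose to 16 N, so the wheel is stopped by the pin. I'll back off, rise and check.

Request:
{"fn": "arm_command", "kwargs": {"series": [[0,-0.002,0,0],[0,-0.005,0,0],[0,-0.008,0,0],[0,-0.008,-0.01,0],[0,-0.008,-0.03,0]]}}

```text
time: 13.65
ee_pos: [0.6309, -0.1592, 0.0836]
tcp_rot: [-180.0, -0.1, 143.5]
wrist_force: [0.9, 0.1, 0.2]
opening: -0.0001
grasp_force: 0.0
```

Request:
{"fn": "arm_command", "kwargs": {"series": [[0,0,-0.025,0],[0,0,-0.05,0],[0,0,-0.075,0],[0,0,-0.1,0],[0,0,-0.13,0]]}}

```text
time: 14.15
ee_pos: [0.6315, -0.1592, 0.2156]
tcp_rot: [180.0, -0.0, 143.5]
wrist_force: [-0.2, 0.8, 0.9]
opening: -0.0
grasp_force: 0.0
```

```bash
python3 - <<'E'
from h import *
st(); look(["bowl_centre","jar_centre","stand_centre","mark","gate"],("scene","top")); c=cam("wrist");cv2.imwrite("pics/w7.png",c["color"])
s=cam("scene");a=cv2.resize(s["color"][140:250,200:380],(654,400),interpolation=2)[:, :]
w=c["color"]
cv2.imwrite("pics/m7.png",cv2.resize(np.vstack([cv2.resize(a,(640,391)),w]),(480,594)))
for t in("pin_tip","pad","hinge","stand_centre"):print(t,[(np.round(r["location"]).tolist(),round(r["confidence"],2),np.round(atz(c,r["location"],Z[t])[:2],4).tolist()) for r in bot.mark_of("wrist",t)[:2]])
E
```

```text
{'time': 14.15, 'q': [-14.1616, 19.2963, 25.108, 95.8176, 0.0258, 22.3548], 'ee_pos': [0.6315, -0.1592, 0.2156], 'tcp_rot': [179.9784, -0.0153, 143.4836], 'wrist_force': [-0.155, 0.789, 0.8686], 'opening': -0.0}
scene bowl_centre [([319.0, 202.0], 0.96, [0.5495, 0.0009]), ([233.0, 242.0], 0.62, [0.8667, -0.0346])]
scene jar_centre [([314.0, 161.0], 0.94, [0.4504, -0.124]), ([412.0, 200.0], 0.87, [0.3783, 0.2445])]
scene stand_centre [([295.0, 200.0], 0.89, [0.5794, -0.085]), ([261.0, 177.0], 0.71, [0.5792, -0.2746])]
scene mark [([348.0, 227.0], 0.88, [0.5453, 0.1313]), ([243.0, 199.0], 0.61, [0.7045, -0.2113])]
scene gate [([316.0, 209.0], 0.58, [0.5588, -0.0002])]
top bowl_centre [([344.0, 118.0], 0.97, [0.8292, -0.0807]), ([317.0, 215.0], 0.88, [0.5537, -0.0025])]
top jar_centre [([360.0, 249.0], 0.61, [0.4614, -0.1183]), ([230.0, 287.0], 0.6, [0.3604, 0.2301])]
top stand_centre [([356.0, 213.0], 0.69, [0.5601, -0.1124])]
top mark [([273.0, 216.0], 0.9, [0.551, 0.1237]), ([373.0, 188.0], 0.32, [0.6317, -0.1642])]
top gate []
pin_tip [([315.0, 237.0], 0.8, [0.6888, -0.2148])]
pad [([317.0, 179.0], 0.82, [0.6325, -0.1689]), ([330.0, 64.0], 0.35, [0.5602, -0.1012])]
hinge [([316.0, 237.0], 0.69, [0.68, -0.2061])]
stand_centre [([330.0, 64.0], 0.77, [0.5588, -0.1003])]
```

View pics/m7.png

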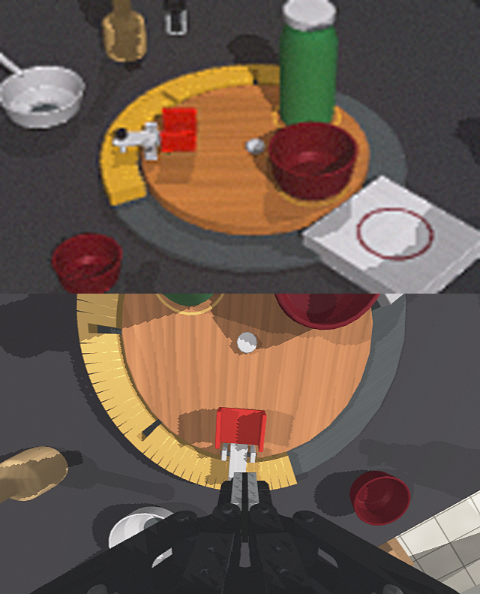

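The pin and rocker now sit at about -41° in world, which is 45° round, and the pad is level. The bowl is at the gate at (.552,-.001) and the jar is still standing. Next I'll go to just behind the bowl at height and measure bowl and mark with the wrist camera.

Request:
{"fn": "arm_command", "kwargs": {"series": [[0.026,0.01,0,0.14],[0.052,0.02,0,0.28],[0.078,0.03,0,0.42],[0.104,0.04,0,0.56],[0.13,0.049,0,0.7]]}}

```text
time: 15.55
ee_pos: [0.5557, -0.0421, 0.2143]
tcp_rot: [180.0, -0.0, 103.0]
wrist_force: [0.4, -0.5, 0.8]
opening: 0.0001
grasp_force: 0.0
```

Request:
{"fn": "arm_command", "kwargs": {"series": [[0,0,0,0.08],[0,0,0,0.155],[0,0,0,0.155],[0,0,0,0.155],[0,0,0,0.155]], "hand": 0.04}}

```text
time: 16.05
ee_pos: [0.5564, -0.0431, 0.2142]
tcp_rot: [-180.0, -0.0, 94.5]
wrist_force: [-0.4, -0.2, 0.4]
opening: 0.04
grasp_force: 0.0
```

```bash
python3 - <<'E'
from h import *
st(); c=look(["bowl_centre","mark","gate","stand_centre","jar_centre"],("wrist",)); im=c["color"]; cv2.imwrite("pics/w8.png",im)
# maroon blob/ring contours
h=cv2.cvtColor(im,cv2.COLOR_BGR2HSV); m=(((h[...,0]<8)|(h[...,0]>170))&(h[...,1]>110)).astype(np.uint8)
n,l,S,ct=cv2.connectedComponentsWithStats(m)
for i in range(1,n):
    if S[i][4]>60: print(S[i].tolist(),ct[i].round(1).tolist())
E
```

```text
{'time': 16.05, 'q': [-4.4313, 5.771, 9.0311, 93.2673, 0.0034, 81.0192], 'ee_pos': [0.5564, -0.0431, 0.2142], 'tcp_rot': [-179.9934, -0.0045, 94.5495], 'wrist_force': [-0.43, -0.227, 0.433], 'opening': 0.04}
wrist bowl_centre [([594.0, 214.0], 0.79, [0.8105, -0.0616]), ([324.0, 124.0], 0.58, [0.5515, 0.0012])]
wrist mark []
wrist gate []
wrist stand_centre [([322.0, 222.0], 0.94, [0.5575, -0.1017])]
wrist jar_centre []
[290, 0, 78, 20, 370] [328.2, 11.4]
[255, 57, 140, 141, 15467] [324.3, 127.0]
[555, 180, 85, 76, 5251] [599.2, 215.9]
[357, 284, 24, 47, 588] [367.9, 306.0]
```

View pics/w8.png

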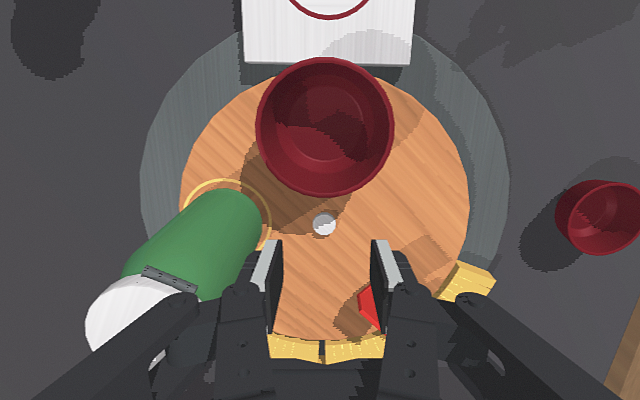

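The bowl's rim circle is centred at (325,127). The mark's near edge is at (329,20), the shelf edge runs along row 63 and the boss is at (324,224). The jar stands clear on the left. I've now used all my picture views.

```bash
python3 - <<'E'
from h import *
c=cam("wrist"); B=atz(c,(325,127),.085);C=atz(c,(324,224),.038);E=atz(c,(329,20),.029);L=atz(c,(244,62),.029);Rr=atz(c,(410,66),.029)
print("bowl",B,"C",C,"edge",E,"shelf",L,Rr,np.linalg.norm(L-Rr))
d=(Rr-L)[:2]; print("shelf y deg",np.degrees(np.arctan2(d[1],d[0]))+90, "dist", np.linalg.norm(E[:2]-C[:2]),np.linalg.norm(B[:2]-C[:2]))
for r in(255,395):print(atz(c,(r,127),.085))
E
```

```text
bowl [0.55264563 0.00196149 0.085     ] C [ 0.55946964 -0.10021691  0.038     ] edge [0.54924832 0.0873716  0.029     ] shelf [0.47585208 0.04722008 0.029     ] [0.62514509 0.05566567 0.029     ] 0.14953170436765256
shelf y deg 93.23780564984632 dist 0.18786677924948963 0.10240601705880861
[ 0.4977104  -0.00239747  0.085     ]
[0.60757452 0.00631994 0.085     ]
```

Request:
{"fn": "arm_command", "kwargs": {"series": [[0.022,0,0,0],[0.044,0,0,0],[0.044,0,0.03,0],[0.044,0,0.06,0],[0.044,0,0.09,0]]}}

```text
time: 16.9
ee_pos: [0.553, 0.0011, 0.1234]
tcp_rot: [180.0, 0.0, 94.5]
wrist_force: [0.1, -0.8, -0.3]
opening: 0.0398
grasp_force: 0.0
```

Request:
{"fn": "arm_command", "kwargs": {"series": [[0,0,0.02,0],[0,0,0.04,0],[0,0,0.06,0],[0,0,0.077,0],[0,0,0.077,0]]}}

```text
time: 17.4
ee_pos: [0.5515, 0.0009, 0.0449]
tcp_rot: [-179.8, -0.0, 94.5]
wrist_force: [0.8, -0.3, 0.9]
opening: 0.0401
grasp_force: 0.0
```

```bash
python3 - <<'E'
from h import *
st(); c=look(["bowl_centre","mark"])
E
```

```text
{'time': 17.4, 'q': [0.0946, 5.9506, -9.529, 74.749, -0.0004, 85.6146], 'ee_pos': [0.5515, 0.0009, 0.0449], 'tcp_rot': [-179.772, -0.0171, 94.48], 'wrist_force': [0.8339, -0.3067, 0.9335], 'opening': 0.0401}
scene bowl_centre [([318.0, 203.0], 0.96, [0.5565, 0.0052]), ([235.0, 240.0], 0.63, [0.858, -0.0369])]
scene mark [([347.0, 227.0], 0.76, [0.5479, 0.1302])]
top bowl_centre [([343.0, 116.0], 0.93, [0.8352, -0.0759])]
top mark [([274.0, 216.0], 0.96, [0.5524, 0.1197])]
wrist bowl_centre [([321.0, 269.0], 0.73, [0.5522, 0.0006])]
wrist mark []
```

Request:
{"fn": "arm_command", "kwargs": {"series": [[0.007,0,0,0],[0.014,0,0,0],[0.021,0,0,0],[0.028,0.0005,0,0],[0.035,0.001,0,0]]}}

```text
time: 18.35
ee_pos: [0.5512, 0.0364, 0.0473]
tcp_rot: [-180.0, 0.0, 94.5]
wrist_force: [0.4, -1.7, 0.6]
opening: 0.0399
grasp_force: 1.4
```

Request:
{"fn": "arm_command", "kwargs": {"series": [[0.007,0,0,0],[0.014,0,0,0],[0.021,0.0005,0,0],[0.028,0.0005,0,0],[0.035,0.001,0,0]]}}

```text
time: 18.85
ee_pos: [0.5493, 0.0715, 0.0471]
tcp_rot: [-180.0, -0.0, 94.5]
wrist_force: [-0.6, -1.8, -1.9]
opening: 0.0399
grasp_force: 1.1
```

```bash
python3 - <<'E'
from h import *
st(); c=look(["bowl_centre","mark","jar_centre"])
E
```

```text
{'time': 18.85, 'q': [7.4093, 6.0121, -9.207, 74.8029, 0.0114, 92.9391], 'ee_pos': [0.5493, 0.0715, 0.0471], 'tcp_rot': [-179.9775, -0.0103, 94.4701], 'wrist_force': [-0.6178, -1.8258, -1.8877], 'opening': 0.0399}
scene bowl_centre [([327.0, 209.0], 0.89, [0.5556, 0.0454]), ([232.0, 242.0], 0.85, [0.8684, -0.0351])]
scene mark [([347.0, 224.0], 0.95, [0.5373, 0.1191]), ([315.0, 209.0], 0.54, [0.5602, -0.006])]
scene jar_centre [([313.0, 166.0], 0.93, [0.4772, -0.1011]), ([410.0, 202.0], 0.58, [0.39, 0.246])]
top bowl_centre [([341.0, 116.0], 0.82, [0.8335, -0.0708]), ([176.0, 204.0], 0.61, [0.5853, 0.3942])]
top mark []
top jar_centre [([359.0, 248.0], 0.97, [0.4643, -0.1146]), ([232.0, 289.0], 0.61, [0.3567, 0.2232])]
wrist bowl_centre [([328.0, 311.0], 0.81, [0.5526, 0.0499])]
wrist mark [([327.0, 116.0], 0.62, [0.5457, 0.134])]
wrist jar_centre []
```

The bowl lags the tool by about 22 mm, and the mark reads (.5457,.134) as expected. I'll carry on.

Request:
{"fn": "arm_command", "kwargs": {"series": [[0.007,0,0,0],[0.014,0,0,0],[0.021,0.0005,0,0],[0.028,0.0005,0,0],[0.035,0.001,0,0]]}}

```text
time: 19.95
ee_pos: [0.5477, 0.1065, 0.0473]
tcp_rot: [-180.0, 0.0, 94.5]
wrist_force: [0.6, -2.8, -0.1]
opening: 0.0405
grasp_force: 1.3
```

Request:
{"fn": "arm_command", "kwargs": {"series": [[0.007,0,0,0],[0.014,0,0,0],[0.021,0,0,0],[0.028,0,0,0],[0.035,0,0,0]]}}

```text
time: 20.45
ee_pos: [0.5449, 0.1413, 0.0473]
tcp_rot: [-180.0, 0.0, 94.5]
wrist_force: [0.9, -3.5, -0.9]
opening: 0.0399
grasp_force: 1.3
```

```bash
python3 - <<'E'
from h import *
st(); c=look(["bowl_centre","mark"])
im=c["color"];h=cv2.cvtColor(im,cv2.COLOR_BGR2HSV); m=(((h[...,0]<8)|(h[...,0]>170))&(h[...,1]>110)).astype(np.uint8)
n,l,S,ct=cv2.connectedComponentsWithStats(m)
for i in range(1,n):
    if S[i][4]>60: print(S[i].tolist(),ct[i].round(1).tolist())
E
```

```text
{'time': 20.45, 'q': [14.5365, 7.206, -7.8859, 74.9133, -0.0018, 100.0657], 'ee_pos': [0.5449, 0.1413, 0.0473], 'tcp_rot': [-179.9952, 0.0027, 94.4708], 'wrist_force': [0.9365, -3.5284, -0.9115], 'opening': 0.0399}
scene bowl_centre [([346.0, 216.0], 0.94, [0.5358, 0.1138]), ([236.0, 241.0], 0.82, [0.8592, -0.03])]
scene mark [([350.0, 228.0], 0.86, [0.5427, 0.1388])]
top bowl_centre [([276.0, 220.0], 0.93, [0.5387, 0.1135]), ([340.0, 115.0], 0.76, [0.8361, -0.0691])]
top mark [([414.0, 208.0], 0.46, [0.5735, -0.2802])]
wrist bowl_centre [([330.0, 312.0], 0.7, [0.5491, 0.1195])]
wrist mark []
[194, 169, 265, 195, 21119] [325.8, 273.1]
[191, 360, 24, 40, 613] [205.0, 381.8]
[438, 360, 24, 40, 619] [447.2, 381.5]
```

Request:
{"fn": "arm_command", "kwargs": {"series": [[0.004,0,0,0],[0.008,0,0,0],[0.012,0,0,0],[0.015,0,0,0],[0.0155,0,0,0]]}}

```text
time: 21.4
ee_pos: [0.5438, 0.1565, 0.0473]
tcp_rot: [180.0, 0.0, 94.5]
wrist_force: [1.2, -4.3, 0.7]
opening: 0.04
grasp_force: 1.4
```

Request:
{"fn": "arm_command", "kwargs": {"series": [[-0.005,0,0,0],[-0.012,0,0,0],[-0.02,0,0,0],[-0.02,0,0,0],[-0.02,0,-0.02,0]]}}

```text
time: 21.9
ee_pos: [0.544, 0.1354, 0.065]
tcp_rot: [-179.8, 0.0, 94.4]
wrist_force: [-0.4, 0.0, 0.4]
opening: 0.0396
grasp_force: 0.0
```

Request:
{"fn": "arm_command", "kwargs": {"series": [[0,0,-0.04,0],[0,0,-0.08,0],[-0.02,0,-0.12,0],[-0.05,0,-0.15,0],[-0.09,0,-0.15,0]]}}

```text
time: 22.4
ee_pos: [0.5538, 0.0465, 0.2223]
tcp_rot: [179.6, -0.0, 94.6]
wrist_force: [1.1, -0.0, -0.5]
opening: 0.0397
grasp_force: 0.0
```

```bash
python3 - <<'E'
from h import *
st(); c=look(["bowl_centre","mark","jar_centre","pin_tip","pad"])
im=c["color"];h=cv2.cvtColor(im,cv2.COLOR_BGR2HSV); m=(((h[...,0]<8)|(h[...,0]>170))&(h[...,1]>110)).astype(np.uint8)
n,l,S,ct=cv2.connectedComponentsWithStats(m)
for i in range(1,n):
    if S[i][4]>200: s=S[i];print(s.tolist(),ct[i].round(1).tolist(),atz(c,(s[0]+s[2]/2,s[1]+s[3]/2),.084))
E
```

```text
{'time': 22.4, 'q': [4.7848, 5.1574, 9.2662, 93.6955, 0.0232, 90.2109], 'ee_pos': [0.5538, 0.0465, 0.2223], 'tcp_rot': [179.5868, -0.0247, 94.574], 'wrist_force': [1.1477, -0.0032, -0.5195], 'opening': 0.0397}
scene bowl_centre [([349.0, 222.0], 0.84, [0.5478, 0.1373]), ([234.0, 243.0], 0.61, [0.8675, -0.0269])]
scene mark [([349.0, 226.0], 0.64, [0.5398, 0.1318])]
scene jar_centre [([314.0, 166.0], 0.84, [0.4726, -0.1045]), ([262.0, 178.0], 0.7, [0.6527, -0.1678])]
scene pin_tip [([244.0, 198.0], 0.82, [0.695, -0.2188]), ([317.0, 209.0], 0.46, [0.5512, -0.006])]
scene pad [([265.0, 190.0], 0.65, [0.6393, -0.1727])]
top bowl_centre [([342.0, 115.0], 0.87, [0.8376, -0.0748]), ([376.0, 185.0], 0.25, [0.6371, -0.1696])]
top mark []
top jar_centre [([230.0, 290.0], 0.9, [0.3535, 0.228]), ([358.0, 249.0], 0.69, [0.4617, -0.1132])]
top pin_tip [([391.0, 172.0], 0.66, [0.6792, -0.2166]), ([353.0, 213.0], 0.33, [0.5606, -0.1063])]
top pad [([375.0, 184.0], 0.55, [0.6406, -0.1655])]
wrist bowl_centre [([327.0, 73.0], 0.86, [0.5469, 0.1331]), ([573.0, 287.0], 0.83, [0.812, -0.0522])]
wrist mark []
wrist jar_centre []
wrist pin_tip []
wrist pad [([382.0, 363.0], 0.73, [0.632, -0.1655])]
[255, 0, 144, 145, 16925] [326.4, 69.3] [0.54678238 0.13274041 0.084     ]
[535, 255, 85, 71, 4523] [576.5, 289.9] [ 0.79425872 -0.03964831  0.084     ]
[358, 336, 28, 23, 300] [374.8, 350.4] [ 0.61165776 -0.11933076  0.084     ]
```

The bowl is at (.547,.133), about 2 mm from the mark at (.545,.134). The jar is standing, the pin is at the next hole and the arm is clear.

```bash
python3 -c "
from workcell import bot; print(bot.job_done())"
```

```text
the job is handed in; nothing more can be done
None
```

I handed the job in at about 22.7 s of the 67 s: the wheel is turned 45° and stopped dead against a push at the next hole, the bowl stands within about 2 mm of the mark by camera, and the jar is upright on the wheel. The hand-in gave no verdict, and I judged the pin seated from the push force and the pad looking level, not from its measured height.

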